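# Hook the mixing palette into the paint box and open the paint dial at blue

### The job

Get the wooden paint box ready for painting in blue. Take the grey mixing palette by its orange grip, hook its black tongue under the orange lip of the box and swing it down until it lies flat and fully home in its bay, lowering it all the way rather than letting it drop. Then turn the clear dial cover so that its opening is centred over the blue paint pan, let go, and leave the other things on the table where they are.

Things in the scene. Friction and masses are not known exactly. Their poses are not given: they have to be found in the camera images.
- palette_grip (a point): Centre of the upright orange grip (14 mm thick along palette x, 64 long in y) in the middle of the loose grey palette panel, 150 mm (x) by 130 mm (y), 8 mm thick, about 0.2 kg, flat on the table at the start. This point is 26 mm above the underside; the grip's top is 44 mm above it. Palette x points from tongue to far edge, z up out of its painted face.
- palette_tongue (a point): Middle of the lower outer edge of the palette's black tongue, at its -x end, 75 mm from the grip centre and level with the palette's underside. The tongue is 5 mm thick, 100 mm wide and the first 22 mm of the palette's 150 mm length. Same axes as palette_grip.
- lip_corner (a point): Fixed in the wooden paint box: the inner corner where the bay floor (20 mm above the table) meets the wall under the orange lip, at mid-width. x points from that wall into the bay, y along the wall, z up. The lip overhangs the floor by 13 mm in x; its underside is 13 mm, its top 18 mm above the floor. Home, the tongue lies on the floor close to this wall.
- bay_centre (a point): Centre of the bay floor, 78 mm in x from lip_corner, same axes. The bay is 156 mm long (x) and 138 mm wide (y); the three walls without the lip stand 8 mm above the floor. The palette can only enter tilted, far edge up (about 15 to 20 degrees), tongue first under the lip. Home, it lies flat on this floor with its grip about here.
- dial_axis (a point): Point on the turning axis of the dial cover, on the box floor (20 mm above the table), 78 mm in x and 150 mm in y from lip_corner; axes as lip_corner. The box is 172 mm (x) by 306 mm (y).
- dial (a joint): Angle of the clear dial cover (132 mm disc) about its upright axis, rad, anticlockwise from above positive, limits -1.6 to 1.6; at 0 its opening points along the box's x. Light friction (about 0.04 N m), stays where it is left.
- dial_grip (a point): Centre of the dial's white bar handle, on the turning axis: 70 mm long, 14 mm thick, its top 15 mm above this point and 61 mm above the table. The bar runs along the dial's x, which points to the opening. The clear cover's top is 16 mm, the round hub (36 mm across) 10 mm below this point.
- dial_opening (a point): Centre of the pie-shaped opening in the dial cover (39 degrees wide, black edges), 47 mm from the axis. Turns with the dial.
- pan_blue: Blue round paint pan, 26 mm across, fixed on the box floor under the dial cover, 47 mm from the axis; origin at the centre of its underside. The four pans stand at -77, -40, +40 and +77 degrees from the box's x about the dial axis; which colour stands where changes.
- pan_red: Red round paint pan, like the blue one.
- pan_yellow: Yellow round paint pan, like the blue one.
- pan_green: Green round paint pan, like the blue one.
- brush_cup: White paper cup 90 mm tall, 74 mm across, with three brushes standing out to 190 mm. Loose; origin under its centre. Leave it alone.
- paper_cup: Empty white paper cup, 90 mm tall, 72 mm across. Loose; origin under its centre. Leave it alone.
- paint_bottle: Yellow paint bottle, 120 mm tall, 52 mm across. Loose; origin under its centre. Leave it alone.
- roller: Small paint roller with a blue handle, about 190 mm long, 32 mm tall, lying down. Loose; origin on the handle. Leave it alone.
Things that resemble listed ones, but are neither listed nor needed, are in the scene too. What is meant by the part that bears palette_grip is not green or yellow, and is the larger of those in its own colour.

How it is judged:
On the way, in this order (a step that is already met when the one before it is completed fails the run):
1. the palette's tongue is hooked under the orange lip (x of palette_tongue in the frame of lip_corner between -0.004 and 0.01 m and z of palette_tongue in the frame of lip_corner between -0.003 and 0.008 m and y of palette_tongue in the frame of lip_corner between -0.025 and 0.025 m), for 0.05 s.
2. the palette lies flat and fully home in its bay, tongue under the lip (x of palette_tongue in the frame of lip_corner between -0.004 and 0.009 m and z of palette_tongue in the frame of lip_corner between -0.003 and 0.003 m and y of palette_tongue in the frame of lip_corner between -0.009 and 0.009 m and angle between palette_grip's own z axis and vertical below 0.03 rad and angle between the x axis of palette_grip and the x axis of lip_corner, either way round below 0.08 rad), for 0.2 s.
3. the dial's opening is centred over the blue pan (horizontal distance between dial_opening and pan_blue below 0.006 m), for 0.2 s.
At the end, for the whole second after the job is handed in: The palette lies flat (within 0.03 rad) on the bay floor (within 3 mm) with the tongue's edge no more than 9 mm from the wall under the lip and within 9 mm of mid-width, square to the box within 0.08 rad; the dial's opening is within 6 mm of the blue pan's centre; palette and dial are at rest (all of step 2 and horizontal distance between dial_opening and pan_blue below 0.006 m and linear speed of palette below 0.02 m/s and velocity of joint dial between -0.1 and 0.1 rad/s); the robot touches nothing.
It fails at once if the hooked palette is let go while still raised (tilted over 0.12 rad) (x of palette_tongue in the frame of lip_corner between -0.004 and 0.01 m and z of palette_tongue in the frame of lip_corner between -0.003 and 0.008 m and y of palette_tongue in the frame of lip_corner between -0.025 and 0.025 m and angle between palette_grip's own z axis and vertical above 0.12 rad and contact force between palette and the arm below 0.02 N and contact force between palette and the fingers below 0.02 N).
It fails at once if the brush cup is moved more than 30 mm or tipped (distance of brush_cup from where it was at the start of the episode above 0.03 m or angle between brush_cup's own z axis and vertical above 0.3 rad).
It fails at once if the paper cup is moved more than 30 mm or tipped (distance of paper_cup from where it was at the start of the episode above 0.03 m or angle between paper_cup's own z axis and vertical above 0.3 rad).
It fails at once if the yellow paint bottle is moved more than 30 mm or tipped (distance of paint_bottle from where it was at the start of the episode above 0.03 m or angle between paint_bottle's own z axis and vertical above 0.3 rad).
It fails at once if the paint roller is moved more than 30 mm (distance of roller from where it was at the start of the episode above 0.03 m).
It also fails if it takes over 51 s, if anything falls off the work surface, if the arm or the gripper's body presses on something with over 40 N, if the wrist force passes 120 N, or if a joint passes its speed limit or range.

### The arm

A 7-joint arm with a two-finger parallel gripper is mounted at the origin on the work surface. World frame = base frame: x ahead of the robot, y to its left, z up, the work surface at z = 0. Lengths are in m, angles in rad, forces in N, time in s.
With the tool pointing down it reaches from about 0.4 to 0.85 m from the base axis. Payload 4.5 kg.
Tool frame: the origin (TCP) lies midway between the tips of the shut fingers; the grasp point (between the pads) lies 19 mm behind it; z points along the fingers, y is the line along which they close (so a half turn about z gives the same grasp; the last joint's range is limited). The gripper opens to 88 mm and grips with 3 to 60 N. Pads are 18 mm wide; open, the fingers measure 123 mm over their backs; the gripper's body (75 mm by 187 mm) begins 45 mm behind the grasp point.
Start: joints at [1.176, 0.689, -0.195, 1.565, 0.157, 0.902, -0.215], TCP at [0.26, -0.568, 0.239] pointing down, gripper open.
Joint ranges: [-3.01, 3.01], [-0.46, 2.08], [-1.47, 1.51], [0.13, 2.56], [-1, 4.14], [0.04, 2.09], [-2.66, 2.66]. Speed limits (rad/s): [2.57, 2.57, 3.14, 3.14, 3.14, 3.14, 3.14].

### API

Orientations are given as a unit quaternion [x, y, z, w].
In Python, from plant import r, eyes, finish_job gives the robot as it stands. The module is installed in compiled form; this text tells all that it offers.
- The arm moves only by the tool move_arm, never from a script. Its argument "motion" is a list of rows, each a list of 7 numbers: the shift along the tool's x, y, z in mm, then the turn, a rotation vector about the tool's x, y, z in degrees, then the closure, from 0 (fully open) to 1 (shut). A call has 1 to 5 rows; each row is the pose to reach, as a shift and turn from the pose commanded when the call began, along the tool's axes at that moment; what a row does not reach only later rows make up. A row lasts 1/8 s, in which the tool goes at most 62.5 mm and 10.7 degrees, less where a joint would pass 70% of its speed; a pose out of reach is approached as far as the arm can. A call with a gripper value outside its range is refused whole. The fingers move at their own pace and stop on an object; "newtons" is the grip in N (left out, the last holds). Time passes only in rows, so rows that repeat a pose let the fingers close. It gives the time, the measured TCP pose, the force, the opening and the grip force at its end, in the units of the state.
- r.get_state(): the state, without advancing time (a new reading comes with each control period).
- eyes.snapshot(name): name is "scene" or "top" or "wrist"; returns a dict with "frame" (480x640x3 uint8, red, green, blue), "z_map" (480x640 float32, m along the optical axis (not along the pixel's ray), 0 where there is no reading), "intrinsics" (3x3 intrinsics, pixels), "world_to_cam" (4x4, takes a point from world to camera coordinates). Camera axes: x right, y down, z forward; pixel columns grow to the right and rows downward; lengths in m; the calibration is good to about 2 mm. A picture is of the moment at which its call begins.
- finish_job(): hands the job in; it is judged then, once.
The state is a dict: "clock": time; "q": joint angles; "qd": joint speeds; "joint_torque": joint torques, N m; "tool_pos": TCP position; "eef_rot": TCP orientation; "contact_force": force on the tool from outside, world axes, zero at the start; "moment": the same for the moment, N m; "opening": opening from 0.0 (shut) to 1.0 (fully open); "finger_force": force on a finger pad.
Only numpy, scipy, OpenCV 4.12 (cv2) and the standard library are available. Lean on these libraries where they do the work, as an engineer would, in place of code of your own. Each camera call takes 0.05 s, during which the arm holds its last target. There are 200 camera calls.

## Working session

There is one attempt and no reset: what is moved stays moved. The work goes in short steps, Python scripts to look and compute and a tool call to move; the robot and the scene stay as the last step left them, time stands still between calls to the robot, and variables do not carry over. Pictures are saved under pics/ and viewed, at most 10 in all, crops included, and the job is handed in when it is done.

Besides the shell and the picture viewer there is one more tool, called after ">>>" as name(argument=value, ...) on one line, values as JSON. move_arm: Moves the arm, as the interface text tells. Its arguments: {"type":"object","properties":{"motion":{"type":"array","items":{"type":"array","items":{"type":"number"}}},"newtons":{"type":"number"}},"required":["motion"]}

```bash
mkdir -p pics; ls; cat > h.py <<'E'
import numpy as np, cv2, pickle
from scipy.spatial.transform import Rotation as R
def ray(s,u,v):
    K=s["intrinsics"];T=s["world_to_cam"];d=np.linalg.inv(K)@np.array([u,v,1.0])
    return -T[:3,:3].T@T[:3,3], T[:3,:3].T@d
def onz(s,u,v,z):
    o,d=ray(s,u,v); return o+d*(z-o[2])/d[2]
def cloud(s):
    z=s["z_map"];v,u=np.mgrid[:480,:640];K=s["intrinsics"]
    p=np.stack([(u-K[0,2])/K[0,0]*z,(v-K[1,2])/K[1,1]*z,z],-1)
    T=s["world_to_cam"];return (p-T[:3,3])@T[:3,:3]
def snap(n):
    from plant import eyes
    s=eyes.snapshot(n);pickle.dump(s,open(f"{n}.pkl","wb"));return s
def load(n): return pickle.load(open(f"{n}.pkl","rb"))
def save(s,n): cv2.imwrite(f"pics/{n}.png",s["frame"][:,:,::-1])
E
python3 - <<'E'
from h import *
from plant import r
for n in("scene","top"):
    s=snap(n);save(s,n);print(n,np.linalg.inv(s["world_to_cam"])[:3].round(3).tolist())
print(r.get_state())
E
```

```text
pics
scene [[0.054, 0.853, -0.519, 1.278], [0.999, -0.041, 0.035, -0.024], [0.008, -0.52, -0.854, 1.289]]
top [[0.087, -0.973, 0.214, 0.235], [-0.996, -0.084, 0.022, -0.004], [-0.004, -0.215, -0.977, 1.357]]
{'clock': 0.1, 'q': array([ 1.17580214,  0.68988688, -0.19449976,  1.56619082,  0.15730055,
        0.90249646, -0.21506512]), 'qd': array([ 0.00116765, -0.00309148,  0.00095227, -0.00289707,  0.00026905,
        0.00038891, -0.00036511]), 'joint_torque': array([-3.64351268e-03, -5.28500068e+01, -1.27148632e+00, -1.53835505e+01,
       -5.25292021e-02,  2.02608979e-03,  2.37242750e-05]), 'tool_pos': array([ 0.25958557, -0.56794803,  0.23801109]), 'eef_rot': array([ 9.77094981e-01,  2.12802169e-01, -2.31613145e-04, -7.61868491e-04]), 'contact_force': array([-0.32304401, -0.08365013,  1.06772774]), 'moment': array([-0.04118276,  0.02725267,  0.02158201]), 'finger_force': 0.0, 'opening': 1.0022872962905989}
```

View pics/top.png

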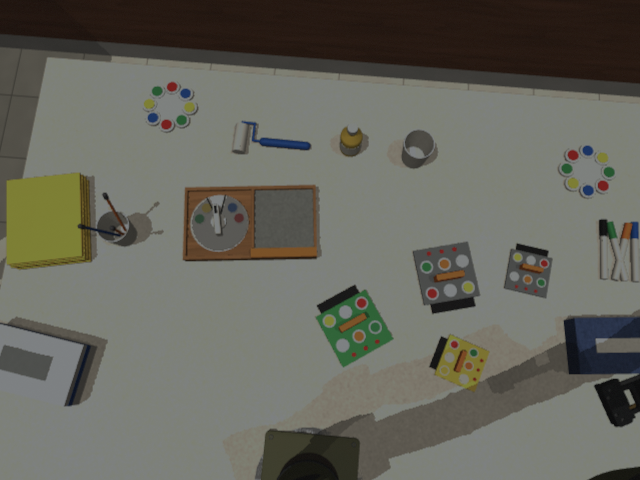

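View pics/scene.png

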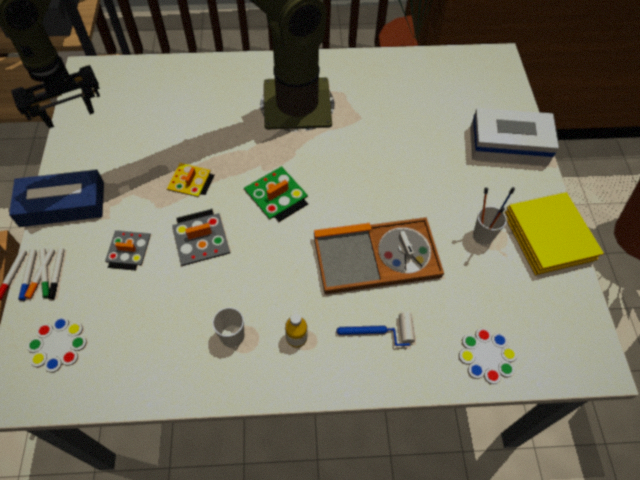

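The top picture shows these palettes:
- large grey at (447,275), tongue at (453,305)
- small grey at (528,270)
- green at (354,325)
- yellow at (460,362)

I choose the large grey one. The box bay is at (285,220), with the lip at (285,252) and the dial at (219,222).

```bash
python3 - <<'E'
from h import *
s=load("top");f=s["frame"];P=cloud(s)
hsv=cv2.cvtColor(f,cv2.COLOR_RGB2HSV)
def blobs(m,roi,name,z,minA=15):
    u0,v0,u1,v1=roi;mm=np.zeros(m.shape,np.uint8);mm[v0:v1,u0:u1]=m[v0:v1,u0:u1]
    n,l,st,c=cv2.connectedComponentsWithStats(mm)
    for i in range(1,n):
        if st[i,4]<minA: continue
        v,u=np.where(l==i)
        w=np.array([onz(s,a,b,z) for a,b in zip(u,v)])[:,:2].astype(np.float32)
        q=cv2.minAreaRect(w);zz=P[l==i][:,2]
        print(name,st[i,4],c[i].round(1),"mean",w.mean(0).round(4),"rect",np.round(q[0],4),np.round(q[1],4),round(q[2],1),"z",np.median(zz).round(4))
H,S,V=hsv[...,0].astype(int),hsv[...,1].astype(int),hsv[...,2].astype(int)
org=((H>5)&(H<20)&(S>190)&(V>120)).astype(np.uint8)
blobs(org,(405,235,490,320),"grip",.044)
blobs(org,(240,235,330,265),"lip",.038)
blk=((V<45)).astype(np.uint8)
blobs(blk,(405,235,490,320),"tongue",.005)
w=((S<60)&(V>150)).astype(np.uint8)
blobs(w,(190,190,250,255),"handle",.061)
for n,m in dict(blue=(H>95)&(H<130)&(S>60),green=(H>45)&(H<90)&(S>60),red=((H<8)|(H>172))&(S>90),yel=(H>22)&(H<40)&(S>90)).items(): blobs(m.astype(np.uint8),(190,192,250,250),n,.024,8)
big=cv2.hconcat([cv2.resize(f[180:270,180:325],None,fx=4,fy=4,interpolation=2),cv2.resize(f[230:320,405:458+32],None,fx=2.5,fy=4,interpolation=2)])
cv2.imwrite("pics/crop1.png",big[:,:,::-1]);print(big.shape)
E
```

```text
tongue 383 [452.3 304.7] mean [ 0.4095 -0.2927] rect [ 0.4096 -0.2928] [0.0202 0.0975] 14.7 z 0.0046
blue 60 [231.9 207. ] mean [0.5904 0.2314] rect [0.5905 0.2312] [0.0195 0.0187] 6.7 z 0.0298
green 52 [199.  218.4] mean [0.5566 0.3044] rect [0.5565 0.3042] [0.0173 0.0175] 32.7 z 0.0301
red 53 [238.4 217.5] mean [0.5666 0.2133] rect [0.5667 0.2131] [0.017  0.0163] 6.5 z 0.0291
yel 60 [206.1 207.5] mean [0.5842 0.2911] rect [0.5841 0.2914] [0.0169 0.0189] 4.9 z 0.0287
(360, 792, 3)
```

View pics/crop1.png

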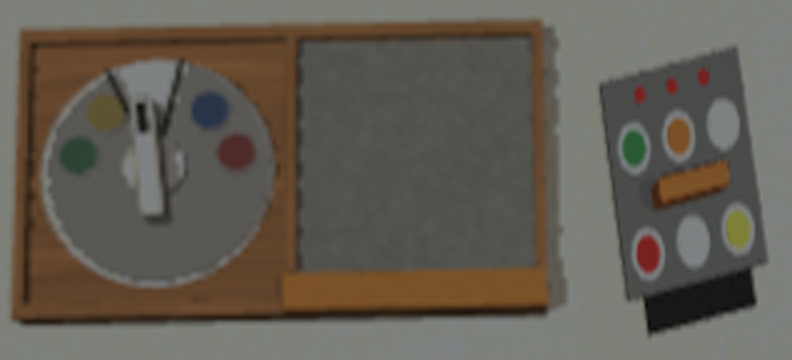

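The crop confirms the choice: a grey palette with an orange grip and a black tongue towards the robot. The blue pan is on the box's -y side, at about -40 degrees. Next come the grip, lip and handle measurements with looser orange thresholds.

```bash
python3 - <<'E'
from h import *
s=load("top");f=s["frame"];P=cloud(s)
hsv=cv2.cvtColor(f,cv2.COLOR_RGB2HSV);H,S,V=[hsv[...,i].astype(int) for i in range(3)]
print("hsv grip",hsv[275,450],"lip",hsv[252,285],"wood",hsv[188,300],"handle",hsv[228,217],"panel",hsv[290,430],"cover",hsv[235,205],"bay",hsv[220,285],"table",hsv[340,200])
def rect(m,roi,z,name):
    u0,v0,u1,v1=roi;mm=np.zeros(m.shape,np.uint8);mm[v0:v1,u0:u1]=m[v0:v1,u0:u1]
    n,l,st,c=cv2.connectedComponentsWithStats(mm);i=1+np.argmax(st[1:,4])
    v,u=np.where(l==i);w=np.array([onz(s,a,b,z) for a,b in zip(u,v)])[:,:2].astype(np.float32)
    q=cv2.minAreaRect(w);print(name,st[i,4],c[i].round(1),np.round(q[0],4),np.round(q[1],4),round(q[2],1),"bp",cv2.boxPoints(q).round(3).tolist())
Z=P[...,2]
rect((Z>.036)&(Z<.06),(405,235,490,320),.044,"grip")
rect((Z>.0035)&(Z<.012),(400,230,490,325),.008,"palette")
rect((Z>.052)&(Z<.075),(185,185,255,262),.061,"handle")
rect((Z>.023)&(Z<.05),(175,175,330,270),.028,"box")
rect((Z>.034)&(Z<.05),(248,235,330,270),.038,"lip")
rect((Z>.010)&(Z<.024),(248,180,322,255),.020,"bay")
# things heights
for n,(u,v) in dict(brush=(117,228),cup=(418,150),bottle=(351,140),roller=(285,143)).items():
    m=np.zeros(Z.shape,bool);m[v-25:v+25,max(0,u-30):u+30]=1;q=P[m&(Z>.02)];print(n,np.median(q,0).round(3),q[:,2].max().round(3))
E
```

```text
hsv grip [ 15 171 122] lip [ 15 173 121] wood [ 14 139  75] handle [ 90   6 128] panel [  1 189 119] cover [24 14 89] bay [24 16 82] table [ 45  12 129]
grip 184 [450.  275.5] [ 0.4694 -0.2767] [0.0143 0.0651] 15.0 bp [[0.45399999618530273, -0.24699999392032623], [0.47099998593330383, -0.3100000023841858], [0.48500001430511475, -0.3059999942779541], [0.46799999475479126, -0.24300000071525574]]
palette 2778 [446.7 276.3] [ 0.4711 -0.2751] [0.1587 0.1397] 13.3 bp [[0.3779999911785126, -0.22499999403953552], [0.4099999964237213, -0.3610000014305115], [0.5640000104904175, -0.32499998807907104], [0.5320000052452087, -0.1889999955892563]]
handle 192 [216.8 219.7] [0.5488 0.2553] [0.0697 0.0149] 13.1 bp [[0.5130000114440918, 0.2549999952316284], [0.5170000195503235, 0.23999999463558197], [0.5839999914169312, 0.25600001215934753], [0.5809999704360962, 0.2709999978542328]]
box 4055 [236.8 226.4] [0.5574 0.1851] [0.1733 0.3058] 6.1 bp [[0.45500001311302185, 0.328000009059906], [0.4869999885559082, 0.024000000208616257], [0.6600000262260437, 0.041999999433755875], [0.6269999742507935, 0.34599998593330383]]
lip 548 [283.4 252.4] [0.4909 0.0997] [0.022  0.1476] 6.1 bp [[0.47200000286102295, 0.1720000058412552], [0.4880000054836273, 0.02500000037252903], [0.5099999904632568, 0.027000000700354576], [0.49399998784065247, 0.17399999499320984]]
bay 3502 [281.1 218.7] [0.5707 0.1134] [0.158  0.1561] 6.4 bp [[0.4830000102519989, 0.18199999630451202], [0.5009999871253967, 0.027000000700354576], [0.6579999923706055, 0.04500000178813934], [0.6399999856948853, 0.20000000298023224]]
brush [0.507 0.486 0.069] 1.357
cup [ 0.77  -0.187  0.065] 1.357
bottle [ 0.757 -0.03   0.081] 1.357
roller [0.76  0.11  0.021] 1.357
```

```bash
cat >> h.py <<'E'
def down(yaw):  # tool z down, tool y along world angle yaw (deg)
    a=np.radians(yaw);y=np.array([np.cos(a),np.sin(a),0]);z=np.array([0,0,-1.]);return R.from_matrix(np.stack([np.cross(y,z),y,z],1))
def go(pos,rot,show=True):
    from plant import r
    st=r.get_state();C=R.from_quat(st["eef_rot"])
    d=C.inv().apply(np.array(pos)-st["tool_pos"])*1e3; w=(C.inv()*rot).as_rotvec(degrees=True)
    print("t",round(st["clock"],2),"tcp",st["tool_pos"].round(4),"F",st["contact_force"].round(1),"open",round(st["opening"],3),"ff",round(st["finger_force"],1),"| shift",d.round(1),"turn",w.round(2))
E
python3 -c "
from h import *
go([.471,-.2765,.15],down(14.5))"
```

```text
t 0.1 tcp [ 0.2596 -0.5679  0.238 ] F [-0.3 -0.1  1.1] open 1.002 ff 0.0 | shift [ 313.5 -177.    88.3] turn [-8.000e-02 -6.000e-02 -7.993e+01]
```

>>> move_arm(motion=[[62,-35,17,0,0,-10.6,0],[125,-71,35,0,0,-21,0],[188,-106,53,0,0,-32,0],[250,-141,70,0,0,-42,0],[313,-177,88,0,0,-53,0]])

```text
clock: 0.72
tool_pos: [0.439, -0.3212, 0.1639]
eef_rot: [0.779, 0.627, 0.0, 0.0]
contact_force: [0.9, -0.9, 0.2]
opening: 0.999
finger_force: 0.0
```

```bash
python3 -c "
from h import *
go([.471,-.2765,.15],down(14.5))"
```

```text
t 0.72 tcp [ 0.439  -0.3212  0.1639] F [ 0.9 -0.9  0.2] open 0.999 ff 0.0 | shift [50.5 21.7 13.9] turn [  0.    -0.   -26.86]
```

>>> move_arm(motion=[[0,0,0,0,0,-10,0],[0,0,0,0,0,-20,0],[0,0,0,0,0,-27,0],[0,0,0,0,0,-27,0],[0,0,0,0,0,-27,0]])

```text
clock: 1.35
tool_pos: [0.438, -0.3228, 0.1644]
eef_rot: [0.614, 0.789, -0.0, -0.0]
contact_force: [-0.4, 0.3, 0.4]
opening: 1.0
finger_force: 0.0
```

```bash
python3 - <<'E'
from h import *
go([.471,-.2765,.15],down(14.5))
s=snap("wrist");save(s,"wrist1");P=cloud(s);Z=P[...,2]
m=((Z>.036)&(Z<.06)&(abs(P[...,0]-.471)<.06)&(abs(P[...,1]+.2765)<.06)).astype(np.uint8)
n,l,st,c=cv2.connectedComponentsWithStats(m);i=1+np.argmax(st[1:,4])
for nm,mm,z in(("griptop",l==i,.044),("tongue",(cv2.cvtColor(s["frame"],cv2.COLOR_RGB2HSV)[...,2]<40)&(Z>.002)&(Z<.0075)&(abs(P[...,0]-.41)<.06)&(abs(P[...,1]+.29)<.08),.005)):
    q=P[mm];w=q[:,:2].astype(np.float32);
    if len(w)<5: print(nm,"none");continue
    a=cv2.minAreaRect(w);print(nm,mm.sum(),np.round(a[0],4),np.round(a[1],4),round(a[2],1),np.median(q[:,2]).round(4))
E
```

```text
t 1.35 tcp [ 0.438  -0.3228  0.1644] F [-0.4  0.3  0.4] open 1.0 ff 0.0 | shift [36.8 43.3 14.3] turn [-0.01 -0.01 -0.32]
griptop 2367 [ 0.4711 -0.2765] [0.0144 0.0634] 14.6 0.0435
tongue 2418 [ 0.4098 -0.2929] [0.0189 0.096 ] 14.8 0.0047
```

View pics/wrist1.png

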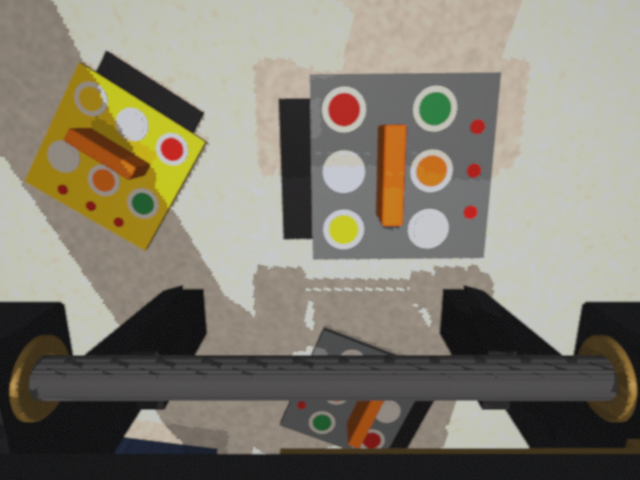

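The wrist picture shows the large grey palette with its grip at (392,175) and tongue at (296,168). The position agrees with the top view to 1 mm.

>>> move_arm(motion=[[18,22,20,0,0,-0.3,0],[37,43,40,0,0,-0.3,0],[37,43,80,0,0,-0.3,0],[37,43,80,0,0,-0.3,0],[37,43,80,0,0,-0.3,0]])

```text
clock: 2.02
tool_pos: [0.471, -0.2768, 0.0854]
eef_rot: [0.612, 0.791, -0.0, 0.001]
contact_force: [-0.3, -0.4, 0.5]
opening: 1.0
finger_force: 0.0
```

```bash
python3 -c "
from h import *
go([.4711,-.2765,.014],down(14.6))"
```

```text
t 2.02 tcp [ 0.471  -0.2768  0.0854] F [-0.3 -0.4  0.5] open 1.0 ff 0.0 | shift [ 0.3  0.2 71.4] turn [ 0.03  0.05 -0.05]
```

>>> move_arm(motion=[[0,0,35,0,0,0,0],[0,0,60,0,0,0,0],[0,0,71,0,0,0,0],[0,0,71,0,0,0,0],[0,0,71,0,0,0,0]])

```text
clock: 2.65
tool_pos: [0.4714, -0.2767, 0.0146]
eef_rot: [0.612, 0.791, 0.0, 0.001]
contact_force: [-0.3, -0.9, 0.3]
opening: 0.998
finger_force: 0.0
```

>>> move_arm(motion=[[0,0,0,0,0,0,1],[0,0,0,0,0,0,1],[0,0,0,0,0,0,1],[0,0,0,0,0,0,1],[0,0,0,0,0,0,1]], newtons=30)

```text
clock: 3.28
tool_pos: [0.4707, -0.2763, 0.0135]
eef_rot: [0.611, 0.791, -0.0, -0.0]
contact_force: [-0.0, 0.5, -0.7]
opening: 0.458
finger_force: 0.0
```

>>> move_arm(motion=[[0,0,-10,0,0,0,1],[0,0,-40,0,0,0,1],[0,0,-80,0,0,0,1],[0,0,-110,0,0,0,1],[0,0,-110,0,0,0,1]])

```text
clock: 3.9
tool_pos: [0.4721, -0.2769, 0.126]
eef_rot: [0.612, 0.791, 0.001, 0.002]
contact_force: [-0.4, -0.1, -0.4]
opening: 0.009
finger_force: 0.0
```

```bash
python3 -c "
from h import *
T=down(6.1)*R.from_rotvec([-18,0,0],degrees=True)
go([.57,.109,.15],T); print(T.as_quat())"
```

```text
t 3.9 tcp [ 0.4721 -0.2769  0.126 ] F [-0.4 -0.1 -0.4] open 0.009 ff 0.0 | shift [348.7 192.1 -24.3] turn [-17.73  -1.17   8.44]
[0.66025171 0.73457194 0.11634477 0.1045736 ]
```

The fingers close slowly, and I lifted before they had reached the grip. I'll open half way, check that the grip hasn't moved, and redo the grasp.

>>> move_arm(motion=[[0,0,0,0,0,0,0.5],[0,0,0,0,0,0,0.5],[0,0,0,0,0,0,0.5],[0,0,0,0,0,0,0.5],[0,0,0,0,0,0,0.5]])

```text
clock: 4.53
tool_pos: [0.4706, -0.2762, 0.1233]
eef_rot: [0.611, 0.791, -0.0, -0.0]
contact_force: [-0.1, -0.0, 1.0]
opening: 0.495
finger_force: 0.0
```

```bash
python3 - <<'E'
from h import *
s=snap("wrist");P=cloud(s);Z=P[...,2]
m=((Z>.036)&(Z<.06)&(abs(P[...,0]-.471)<.06)&(abs(P[...,1]+.2765)<.06)).astype(np.uint8)
n,l,st,c=cv2.connectedComponentsWithStats(m)
if n>1:
    i=1+np.argmax(st[1:,4]);q=P[l==i];a=cv2.minAreaRect(q[:,:2].astype(np.float32));print(st[i,4],np.round(a[0],4),np.round(a[1],4),round(a[2],1))
go([.4711,-.2765,.014],down(14.6))
E
```

```text
2752 [ 0.4712 -0.2764] [0.0139 0.0638] 14.6
t 4.58 tcp [ 0.4706 -0.2762  0.1234] F [ 0.  -0.5 -0.4] open 0.497 ff 0.0 | shift [ -0.4   0.4 109.4] turn [-0.01 -0.01  0.01]
```

>>> move_arm(motion=[[0,0,40,0,0,0,0.5],[0,0,80,0,0,0,0.5],[0,0,100,0,0,0,0.5],[0,0,109,0,0,0,0.5],[0,0,109,0,0,0,0.5]])

```text
clock: 5.2
tool_pos: [0.4708, -0.2761, 0.0144]
eef_rot: [0.611, 0.791, -0.0, -0.0]
contact_force: [-0.4, 0.6, 0.8]
opening: 0.501
finger_force: 0.0
```

>>> move_arm(motion=[[0,0,0,0,0,0,1],[0,0,0,0,0,0,1],[0,0,0,0,0,0,1],[0,0,0,0,0,0,1],[0,0,0,0,0,0,1]], newtons=40)

```text
clock: 5.82
tool_pos: [0.4713, -0.2764, 0.015]
eef_rot: [0.611, 0.791, 0.0, 0.001]
contact_force: [-0.2, 0.5, 5.7]
opening: 0.158
finger_force: 40.0
```

>>> move_arm(motion=[[0,0,-10,0,0,0,1],[0,0,-30,0,0,0,1],[0,0,-70,0,0,0,1],[0,0,-110,0,0,0,1],[0,0,-120,0,0,0,1]])

```text
clock: 6.45
tool_pos: [0.4713, -0.2767, 0.1366]
eef_rot: [0.612, 0.791, 0.0, 0.002]
contact_force: [0.5, -0.5, -2.2]
opening: 0.155
finger_force: 40.0
```

```bash
cat >> h.py <<'E'
LIP=np.array([.4885,.1003,.020]);YAW=6.1;TON=np.array([0,-.075,.0145])
def pose(x,z,tilt,y=0):   # TCP pose putting the tongue edge at (x,y,z) of the lip frame
    T=down(YAW)*R.from_rotvec([-tilt,0,0],degrees=True)
    p=LIP+R.from_euler("z",YAW,degrees=True).apply([x,y,z]); return p-T.apply(TON),T
def tongue():
    from plant import r
    st=r.get_state();C=R.from_quat(st["eef_rot"]);p=st["tool_pos"]+C.apply(TON)
    print("tongue in lip (mm)",(R.from_euler("z",-YAW,degrees=True).apply(p-LIP)*1e3).round(1),"tilt",(C.inv()*down(YAW)).as_rotvec(degrees=True).round(2))
E
python3 -c "
from h import *
go(*pose(.03,.08,0)); go(*pose(.03,.08,18));tongue()"
```

```text
t 6.45 tcp [ 0.4713 -0.2767  0.1366] F [ 0.5 -0.5 -2.2] open 0.155 ff 40.0 | shift [345.1 215.3  21.9] turn [0.15 0.1  8.49]
t 6.45 tcp [ 0.4713 -0.2767  0.1366] F [ 0.5 -0.5 -2.2] open 0.155 ff 40.0 | shift [346.2 207.3  -0.6] turn [-17.82  -1.23   8.43]
tongue in lip (mm) [-131.3 -384.1  101.9] tilt [0.15 0.1  8.49]
```

>>> move_arm(motion=[[40,24,0,-2,0,1,1],[90,54,0,-5,0,2.5,1],[140,84,0,-8,0,4,1],[190,114,0,-11,0,5.5,1],[240,144,0,-14,-1,7,1]])

```text
clock: 7.08
tool_pos: [0.5489, -0.007, 0.1333]
eef_rot: [0.655, 0.746, 0.091, 0.081]
contact_force: [-0.3, 0.2, -2.0]
opening: 0.155
finger_force: 40.0
```

>>> move_arm(motion=[[20,0,0,0,0,0,1],[40,0,0,0,0,0,1],[40,0,0,0,0,0,1],[40,0,0,0,0,0,1],[40,0,0,0,0,0,1]])

```text
clock: 7.7
tool_pos: [0.5441, 0.0302, 0.1342]
eef_rot: [0.655, 0.746, 0.09, 0.082]
contact_force: [-0.5, -0.7, -2.0]
opening: 0.155
finger_force: 40.0
```

```bash
python3 -c "
from h import *
go(*pose(.03,.06,18));tongue()"
```

```text
t 7.7 tcp [0.5441 0.0302 0.1342] F [-0.5 -0.7 -2. ] open 0.155 ff 40.0 | shift [74.5 45.1 28.7] turn [-4.01 -0.19  1.32]
tongue in lip (mm) [-21.4 -77.3  82. ] tilt [13.99  0.02  1.33]
```

>>> move_arm(motion=[[25,16,8,-2,0,0.7,1],[50,32,18,-4,-0.2,1.3,1],[74.5,45,28.5,-4,-0.2,1.3,1],[74.5,45,28.5,-4,-0.2,1.3,1],[74.5,45,28.5,-4,-0.2,1.3,1]])

```text
clock: 8.32
tool_pos: [0.5847, 0.1128, 0.117]
eef_rot: [0.659, 0.736, 0.117, 0.104]
contact_force: [-0.6, -0.3, -2.8]
opening: 0.152
finger_force: 40.0
```

```bash
python3 - <<'E'
from h import *
s=snap("top");f=s["frame"];P=cloud(s)
tongue();go(*pose(.028,.004,18));
# black tongue in palette: project expected pixels of palette corners & check
from plant import r
st=r.get_state();C=R.from_quat(st["eef_rot"]);K=s["intrinsics"];T=s["world_to_cam"]
for p in([.05,-.075,.0145],[-.05,-.075,.0145],[-.065,.075,.0145],[.065,.075,.0145],[0,-.075,.0145]):
    w=st["tool_pos"]+C.apply(p);c=T[:3,:3]@w+T[:3,3];print((K@(c/c[2]))[:2].round(1),w.round(3))
w=snap("wrist")
a=cv2.resize(f[165:285,170:330],None,fx=2.5,fy=4*0.625,interpolation=2);b=cv2.resize(w["frame"],(400,300))
cv2.imwrite("pics/hold.png",cv2.hconcat([a,b])[:,:,::-1])
E
```

```text
tongue in lip (mm) [30.2  2.1 60. ] tilt [18.02 -0.1   0.16]
t 8.38 tcp [0.5848 0.1128 0.117 ] F [ 1.3 -0.7 -2.5] open 0.16 ff 40.0 | shift [ -2.3 -19.5  52.6] turn [ 0.02 -0.12  0.14]
[258.4 236.8] [0.513 0.155 0.08 ]
[303.7 235.7] [0.524 0.056 0.08 ]
[308.8 167.1] [0.667 0.056 0.126]
[249.3 168.5] [0.653 0.186 0.127]
[281.  236.2] [0.518 0.106 0.08 ]
```

View pics/hold.png

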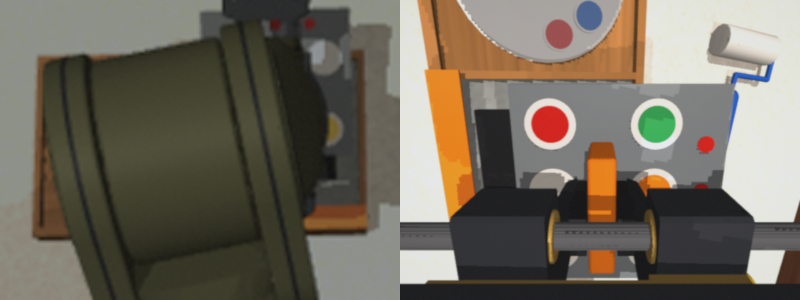

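The right half (wrist view) shows the palette held, with its tongue at (495,150) right of the orange lip at (450,160). The arm hides the top view, so I check the tongue and lip with wrist depth.

```bash
python3 - <<'E'
from h import *
s=load("wrist");P=cloud(s)
from plant import r
st=r.get_state();C=R.from_quat(st["eef_rot"]);Q=C.inv().apply((P-st["tool_pos"]).reshape(-1,3)).reshape(P.shape)
L=R.from_euler("z",-YAW,degrees=True).apply((P-LIP).reshape(-1,3)).reshape(P.shape)
hsv=cv2.cvtColor(s["frame"],cv2.COLOR_RGB2HSV);H,S,V=[hsv[...,i].astype(int) for i in range(3)]
U=np.mgrid[:480,:640][1];W=np.mgrid[:480,:640][0]
t=(V<60)&(U<200)&(W<310)&(W>150)&(abs(Q[...,2]-.0095)<.006)
q=Q[t];print("tongue tool frame mm",t.sum(),(np.percentile(q,[2,50,98],axis=0)*1e3).round(1).tolist())
l=(H>8)&(H<22)&(S>180)&(U<130)&(W>100)&(W<420)&(abs(L[...,2]-.018)<.006)
q=L[l];print("lip in lip frame",l.sum(),(np.percentile(q,[2,50,98],axis=0)*1e3).round(1).tolist())
# inner edge line of lip top
e=[(q[abs(q[:,1]-y)<.004][:,1].mean(),np.percentile(q[abs(q[:,1]-y)<.004][:,0],[3,97])) for y in np.arange(-.06,.09,.015) if (abs(q[:,1]-y)<.004).sum()>20]
for a,b in e: print("y",round(a*1e3,1),"x edges",(b*1e3).round(1))
pn=(abs(Q[...,2]-.0065)<.003)&(W<300)&(U>170);q=Q[pn];print("panel",(np.percentile(q,[1,50,99],axis=0)*1e3).round(1).tolist())
E
```

```text
tongue tool frame mm 6555 [[2.0, -75.0, 9.0], [27.0, -65.3, 10.2], [49.4, -55.7, 11.4]]
lip in lip frame 10910 [[-5.4, -28.2, 16.0], [4.0, 28.6, 17.7], [14.3, 73.7, 19.2]]
y -29.3 x edges [-5.5  5.7]
y -15.0 x edges [-5.2 14.2]
y -0.0 x edges [-5.1 14.2]
y 15.0 x edges [-5.2 14.2]
y 30.0 x edges [-5.2 14.2]
y 45.0 x edges [-5.3 14.2]
y 60.0 x edges [-5.1 14.2]
y 73.2 x edges [-5.  14.2]
panel [[4.0, -53.1, 5.3], [38.7, 13.7, 7.1], [64.8, 72.8, 8.7]]
```

```bash
sed -i 's/LIP=np.array(\[.4885,.1003/LIP=np.array([.4898,.1004/' h.py; python3 -c "
from h import *
tongue();go(*pose(.026,.004,18))"
```

```text
tongue in lip (mm) [28.7  1.5 60.2] tilt [18.01 -0.09  0.12]
t 8.43 tcp [0.5847 0.1121 0.1172] F [-0.  -1.4 -1.5] open 0.153 ff 40.0 | shift [ -1.6 -20.   52.6] turn [ 0.01 -0.1   0.11]
```

>>> move_arm(motion=[[-1.6,-6,16,0,0,0,1],[-1.6,-12,32,0,0,0,1],[-1.6,-18,46,0,0,0,1],[-1.6,-20,52,0,0,0,1],[-1.6,-20,52,0,0,0,1]])

```text
clock: 9.05
tool_pos: [0.5817, 0.1096, 0.0615]
eef_rot: [0.66, 0.735, 0.116, 0.104]
contact_force: [-0.1, -0.3, -2.0]
opening: 0.157
finger_force: 40.0
```

```bash
python3 - <<'E'
from h import *
tongue();go(*pose(.003,.004,18));go(*pose(.003,.001,18))
s=snap("wrist");save(s,"wrist2");P=cloud(s)
L=R.from_euler("z",-YAW,degrees=True).apply((P-LIP).reshape(-1,3)).reshape(P.shape)
hsv=cv2.cvtColor(s["frame"],cv2.COLOR_RGB2HSV);H,S,V=[hsv[...,i].astype(int) for i in range(3)]
W,U=np.mgrid[:480,:640]
for n,m in(("lip",(H>8)&(H<22)&(S>180)&(U<180)&(abs(L[...,2]-.018)<.006)),("tongue",(V<60)&(U<260)&(U>60)&(W<310)&(L[...,2]>.003)&(L[...,2]<.02)&(L[...,0]>0)&(L[...,0]<.06))):
    print(n,m.sum(),(np.percentile(L[m],[1,50,99],axis=0)*1e3).round(1).tolist())
E
```

```text
tongue in lip (mm) [25.5 -0.7  4.6] tilt [17.97 -0.02  0.08]
t 9.05 tcp [0.5817 0.1096 0.0615] F [-0.1 -0.3 -2. ] open 0.157 ff 40.0 | shift [  0.6 -21.6  -6.4] turn [-0.03 -0.03  0.08]
t 9.05 tcp [0.5817 0.1096 0.0615] F [-0.1 -0.3 -2. ] open 0.157 ff 40.0 | shift [  0.6 -22.5  -3.6] turn [-0.03 -0.03  0.08]
lip 19090 [[-7.1, -52.8, 15.4], [2.1, 33.3, 17.7], [13.2, 74.7, 19.3]]
tongue 6557 [[23.8, 0.1, 8.1], [33.1, 25.7, 11.9], [42.5, 48.4, 15.5]]
```

View pics/wrist2.png

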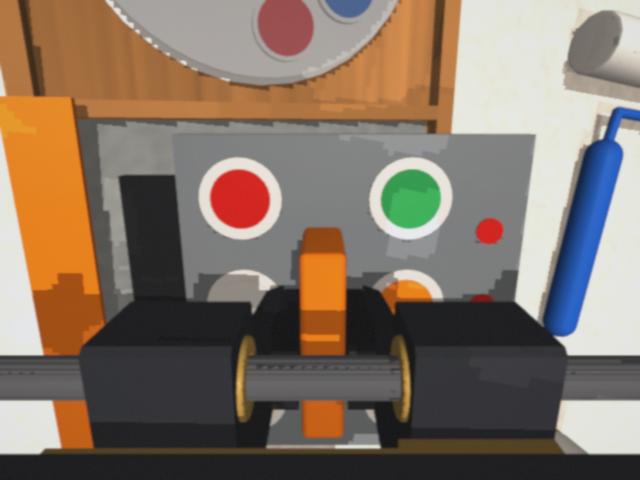

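The wrist picture shows the palette over the bay, clear of the lip (inner edge at about column 85), with the tongue at (150,235). Next I slide it in.

>>> move_arm(motion=[[0.5,-5,-1.5,0,0,0,1],[0.8,-10,-3,0,0,0,1],[1,-16,-4.5,0,0,0,1],[1,-21,-6,0,0,0,1],[1,-21,-6,0,0,0,1]])

```text
clock: 9.72
tool_pos: [0.5595, 0.109, 0.061]
eef_rot: [0.659, 0.735, 0.117, 0.104]
contact_force: [-0.2, -0.3, -1.6]
opening: 0.155
finger_force: 40.0
```

```bash
python3 - <<'E'
from h import *
tongue();go(*pose(.003,.001,18))
s=snap("wrist");P=cloud(s)
L=R.from_euler("z",-YAW,degrees=True).apply((P-LIP).reshape(-1,3)).reshape(P.shape)
m=(abs(L[...,0]-.06)<.03)&(abs(L[...,2])<.004)&(L[...,1]>.04)&(L[...,1]<.08)
print("floor edge y",m.sum(),(np.percentile(L[m],[1,50,99],axis=0)*1e3).round(1).tolist())
m=(abs(L[...,0]-.06)<.03)&(abs(L[...,2]-.008)<.003)&(L[...,1]>.062)&(L[...,1]<.085)
print("divider y",m.sum(),(np.percentile(L[m],[1,50,99],axis=0)*1e3).round(1).tolist())
E
```

```text
tongue in lip (mm) [3.4 1.  4. ] tilt [17.99 -0.06  0.16]
t 9.72 tcp [0.5595 0.109  0.061 ] F [-0.2 -0.3 -1.6] open 0.155 ff 40.0 | shift [-1.2 -1.3  2.7] turn [-0.01 -0.08  0.15]
floor edge y 3048 [[30.6, 65.5, -1.8], [57.6, 75.9, -0.1], [89.3, 79.9, 1.8]]
divider y 2429 [[30.6, 69.5, 6.0], [58.7, 72.6, 7.6], [89.4, 84.8, 9.4]]
```

```bash
python3 -c "
from h import *
for x,z,t in((.0035,.0015,18),(.0035,.0012,16),(.0035,.001,13.5),(.0035,.001,11),(.0035,.001,8.5)): go(*pose(x,z,t))"
```

```text
t 9.78 tcp [0.5599 0.1091 0.061 ] F [ 0.1  0.3 -2.4] open 0.154 ff 40.0 | shift [-1.2 -1.1  2.3] turn [ 0.02 -0.08  0.14]
t 9.78 tcp [0.5599 0.1091 0.061 ] F [ 0.1  0.3 -2.4] open 0.154 ff 40.0 | shift [-1.2 -0.7  5.2] turn [ 2.02 -0.07  0.14]
t 9.78 tcp [0.5599 0.1091 0.061 ] F [ 0.1  0.3 -2.4] open 0.154 ff 40.0 | shift [-1.2 -0.3  8.7] turn [ 4.52 -0.07  0.14]
t 9.78 tcp [0.5599 0.1091 0.061 ] F [ 0.1  0.3 -2.4] open 0.154 ff 40.0 | shift [-1.2 -0.  12.1] turn [ 7.02 -0.07  0.14]
t 9.78 tcp [0.5599 0.1091 0.061 ] F [ 0.1  0.3 -2.4] open 0.154 ff 40.0 | shift [-1.2  0.1 15.4] turn [ 9.52 -0.06  0.14]
```

>>> move_arm(motion=[[-0.8,-1.1,2.3,0,0,0.1,1],[-0.8,-0.7,5,2,0,0.1,1],[-0.8,-0.3,8.5,4.5,0,0.1,1],[-0.8,0,12,7,0,0.1,1],[-0.8,0.1,15.3,9.5,0,0.1,1]])

```text
clock: 10.4
tool_pos: [0.5664, 0.1065, 0.0482]
eef_rot: [0.665, 0.741, 0.064, 0.064]
contact_force: [0.3, -0.7, -0.1]
opening: 0.159
finger_force: 40.0
```

```bash
python3 -c "
from h import *
tongue()
for x,z,t in((.0035,.001,8.5),(.0035,.001,7),(.0035,.0005,5),(.0035,.0005,3),(.0035,.0005,1.5),(.0035,.0,0)): go(*pose(x,z,t))"
```

```text
tongue in lip (mm) [ 5.7 -2.3  0.4] tilt [10.38  0.54  0.05]
t 10.4 tcp [0.5664 0.1065 0.0482] F [ 0.3 -0.7 -0.1] open 0.159 ff 40.0 | shift [ 2.1 -1.6  1.5] turn [1.88 0.54 0.09]
t 10.4 tcp [0.5664 0.1065 0.0482] F [ 0.3 -0.7 -0.1] open 0.159 ff 40.0 | shift [ 2.1 -1.3  3.4] turn [3.38 0.54 0.09]
t 10.4 tcp [0.5664 0.1065 0.0482] F [ 0.3 -0.7 -0.1] open 0.159 ff 40.0 | shift [ 2.1 -1.1  6.6] turn [5.38 0.54 0.08]
t 10.4 tcp [0.5664 0.1065 0.0482] F [ 0.3 -0.7 -0.1] open 0.159 ff 40.0 | shift [ 2.2 -0.9  9.2] turn [7.38 0.54 0.07]
t 10.4 tcp [0.5664 0.1065 0.0482] F [ 0.3 -0.7 -0.1] open 0.159 ff 40.0 | shift [ 2.2 -0.8 11.2] turn [8.88 0.54 0.06]
t 10.4 tcp [0.5664 0.1065 0.0482] F [ 0.3 -0.7 -0.1] open 0.159 ff 40.0 | shift [ 2.2 -0.8 13.7] turn [10.38  0.54  0.05]
```

>>> move_arm(motion=[[0,0,0,0,0,0,1],[0,0,0,0,0,0,1]])

```text
clock: 10.65
tool_pos: [0.567, 0.1061, 0.0484]
eef_rot: [0.666, 0.74, 0.065, 0.064]
contact_force: [0.5, 0.7, -1.3]
opening: 0.156
finger_force: 40.0
```

```bash
python3 -c "
from h import *
tongue()
for x,z,t in((.0035,.001,7),(.0035,.0005,5),(.0035,.0005,3),(.0035,.0005,1.5),(.0035,.0,0)): go(*pose(x,z,t))"
```

```text
tongue in lip (mm) [ 6.3 -2.7  0.5] tilt [10.53  0.48 -0.04]
t 10.65 tcp [0.567  0.1061 0.0484] F [ 0.5  0.7 -1.3] open 0.156 ff 40.0 | shift [ 2.6 -1.9  3.6] turn [ 3.53  0.48 -0.01]
t 10.65 tcp [0.567  0.1061 0.0484] F [ 0.5  0.7 -1.3] open 0.156 ff 40.0 | shift [ 2.6 -1.7  6.7] turn [ 5.53  0.48 -0.02]
t 10.65 tcp [0.567  0.1061 0.0484] F [ 0.5  0.7 -1.3] open 0.156 ff 40.0 | shift [ 2.6 -1.5  9.4] turn [ 7.53  0.48 -0.03]
t 10.65 tcp [0.567  0.1061 0.0484] F [ 0.5  0.7 -1.3] open 0.156 ff 40.0 | shift [ 2.6 -1.4 11.4] turn [ 9.03  0.48 -0.03]
t 10.65 tcp [0.567  0.1061 0.0484] F [ 0.5  0.7 -1.3] open 0.156 ff 40.0 | shift [ 2.6 -1.4 13.9] turn [10.53  0.48 -0.04]
```

```bash
python3 -c "
from h import *
from plant import r
print(r.get_state()['q'].round(3),r.get_state()['qd'].round(3))
for x,z,t in((.0035,.001,10.5),(.0035,.001,9.5),(.0035,.001,8.5),(.0035,.001,7.5)): go(*pose(x,z,t))"
```

```text
[-0.164  0.886 -0.206  2.017  1.254  0.209 -1.404] [-0.003 -0.001  0.002  0.005 -0.014 -0.     0.021]
t 10.65 tcp [0.567  0.1061 0.0484] F [ 0.5  0.7 -1.3] open 0.156 ff 40.0 | shift [ 2.5 -2.6 -1. ] turn [0.03 0.48 0.  ]
t 10.65 tcp [0.567  0.1061 0.0484] F [ 0.5  0.7 -1.3] open 0.156 ff 40.0 | shift [ 2.5 -2.4  0.3] turn [ 1.03  0.48 -0.  ]
t 10.65 tcp [0.567  0.1061 0.0484] F [ 0.5  0.7 -1.3] open 0.156 ff 40.0 | shift [ 2.5 -2.2  1.6] turn [ 2.03  0.48 -0.  ]
t 10.65 tcp [0.567  0.1061 0.0484] F [ 0.5  0.7 -1.3] open 0.156 ff 40.0 | shift [ 2.6 -2.   2.9] turn [ 3.03  0.48 -0.01]
```

>>> move_arm(motion=[[1.2,-1.2,-0.3,0.2,0.2,0,1],[2.5,-2.5,-0.5,0.5,0.5,0,1],[2.5,-2.4,0.2,1,0.5,0,1],[2.5,-2.3,0.9,1.5,0.5,0,1],[2.5,-2.2,1.6,2,0.5,0,1]])

```text
clock: 11.28
tool_pos: [0.5646, 0.1083, 0.0462]
eef_rot: [0.667, 0.742, 0.055, 0.049]
contact_force: [-0.2, 0.5, -1.9]
opening: 0.153
finger_force: 40.0
```

```bash
python3 -c "
from h import *
from plant import r
print(r.get_state()['q'].round(3));tongue()
for x,z,t in((.0035,.001,7),(.0035,.001,6),(.0035,.001,5),(.0035,.001,4)): go(*pose(x,z,t))"
```

```text
[-0.093  0.902 -0.32   1.985  1.137  0.303 -1.269]
tongue in lip (mm) [ 3.2 -0.1  0.9] tilt [ 8.42 -0.02 -0.02]
t 11.28 tcp [0.5646 0.1083 0.0462] F [-0.2  0.5 -1.9] open 0.153 ff 40.0 | shift [0.1 0.7 1.8] turn [ 1.42 -0.02 -0.03]
t 11.28 tcp [0.5646 0.1083 0.0462] F [-0.2  0.5 -1.9] open 0.153 ff 40.0 | shift [0.1 0.9 3.1] turn [ 2.42 -0.02 -0.03]
t 11.28 tcp [0.5646 0.1083 0.0462] F [-0.2  0.5 -1.9] open 0.153 ff 40.0 | shift [0.1 1.1 4.4] turn [ 3.42 -0.02 -0.03]
t 11.28 tcp [0.5646 0.1083 0.0462] F [-0.2  0.5 -1.9] open 0.153 ff 40.0 | shift [0.1 1.2 5.8] turn [ 4.42 -0.02 -0.03]
```

Back on the path exactly. Continuing down slowly.

>>> move_arm(motion=[[0,0.5,1,0.8,0,0,1],[0,0.7,2.2,1.7,0,0,1],[0,0.9,3.4,2.6,0,0,1],[0,1,4.6,3.5,0,0,1],[0,1.2,5.8,4.4,0,0,1]])

```text
clock: 11.9
tool_pos: [0.5666, 0.1085, 0.0407]
eef_rot: [0.668, 0.743, 0.026, 0.023]
contact_force: [0.3, -0.4, -2.4]
opening: 0.152
finger_force: 40.0
```

```bash
python3 -c "
from h import *
tongue()
for x,z,t in((.0035,.001,3),(.0035,.001,2),(.0035,.001,1),(.0035,.0005,0),(.0035,0,0)): go(*pose(x,z,t))"
```

```text
tongue in lip (mm) [ 3.4 -0.1  1. ] tilt [ 3.99 -0.01 -0.01]
t 11.9 tcp [0.5666 0.1085 0.0407] F [ 0.3 -0.4 -2.4] open 0.152 ff 40.0 | shift [0.1 0.4 1.3] turn [ 0.99 -0.01 -0.01]
t 11.9 tcp [0.5666 0.1085 0.0407] F [ 0.3 -0.4 -2.4] open 0.152 ff 40.0 | shift [0.1 0.6 2.6] turn [ 1.99 -0.01 -0.01]
t 11.9 tcp [0.5666 0.1085 0.0407] F [ 0.3 -0.4 -2.4] open 0.152 ff 40.0 | shift [0.1 0.8 3.9] turn [ 2.99 -0.01 -0.01]
t 11.9 tcp [0.5666 0.1085 0.0407] F [ 0.3 -0.4 -2.4] open 0.152 ff 40.0 | shift [0.1 0.9 5.7] turn [ 3.99 -0.01 -0.01]
t 11.9 tcp [0.5666 0.1085 0.0407] F [ 0.3 -0.4 -2.4] open 0.152 ff 40.0 | shift [0.1 0.9 6.2] turn [ 3.99 -0.01 -0.01]
```

>>> move_arm(motion=[[0,0.4,1.3,1,0,0,1],[0,0.6,2.6,2,0,0,1],[0,0.8,3.9,3,0,0,1],[0,0.9,5.4,4,0,0,1],[0,0.9,6.2,4,0,0,1]])

```text
clock: 12.52
tool_pos: [0.5682, 0.1087, 0.0351]
eef_rot: [0.669, 0.744, 0.0, 0.0]
contact_force: [-1.4, -1.5, 8.1]
opening: 0.156
finger_force: 40.0
```

>>> move_arm(motion=[[0,0,0.3,0,0,0,1],[0,0,0.6,0,0,0,1],[0,0,0.6,0,0,0,1]])

```text
clock: 12.9
tool_pos: [0.5682, 0.1087, 0.0351]
eef_rot: [0.668, 0.744, 0.001, 0.001]
contact_force: [-0.9, -2.3, 5.5]
opening: 0.154
finger_force: 40.0
```

```bash
python3 - <<'E'
from h import *
tongue();go(*pose(.0035,0,0))
s=snap("wrist");P=cloud(s)
L=R.from_euler("z",-YAW,degrees=True).apply((P-LIP).reshape(-1,3)).reshape(P.shape)
hsv=cv2.cvtColor(s["frame"],cv2.COLOR_RGB2HSV);H,S,V=[hsv[...,i].astype(int) for i in range(3)]
m=(abs(L[...,2]-.008)<.005)&(S<40)&(L[...,0]>.03)&(L[...,0]<.15)&(abs(L[...,1]-.04)<.02)&(V>60)
q=L[m];A=np.c_[q[:,:2],np.ones(len(q))];print("panel plane slope deg,z",len(q),np.degrees(np.linalg.lstsq(A,q[:,2],rcond=None)[0][:2]).round(2),np.median(q[:,2]).round(4))
E
```

```text
tongue in lip (mm) [ 3.8 -0.   0.4] tilt [0.11 0.02 0.01]
t 12.9 tcp [0.5682 0.1087 0.0351] F [-0.9 -2.3  5.5] open 0.154 ff 40.0 | shift [ 0.  -0.3  0.5] turn [0.11 0.02 0.01]
panel plane slope deg,z 27845 [-0.07 -0.01] 0.0078
```

>>> move_arm(motion=[[0,0,0,0,0,0,0.4],[0,0,0,0,0,0,0.4],[0,0,0,0,0,0,0.4],[0,0,0,0,0,0,0.4],[0,0,0,0,0,0,0.4]])

```text
clock: 13.58
tool_pos: [0.5679, 0.1087, 0.034]
eef_rot: [0.668, 0.744, 0.0, 0.0]
contact_force: [1.0, 0.2, -0.2]
opening: 0.602
finger_force: 0.0
```

```bash
python3 -c "
from h import *
from plant import r
print(r.get_state()['q'].round(2))
go([.55,.257,.13],down(103.1))"
```

```text
[ 0.04  0.99 -0.54  1.83  0.88  0.59 -0.97]
t 13.57 tcp [0.5679 0.1087 0.034 ] F [ 1.   0.2 -0.2] open 0.602 ff 0.0 | shift [149.3  -1.9 -96. ] turn [ 5.0e-02  3.0e-02 -9.7e+01]
```

>>> move_arm(motion=[[0,0,-20,0,0,0,0.4],[0,0,-55,0,0,0,0.4],[30,0,-95,0,0,-5,0.4],[70,0,-96,0,0,-15,0.4],[110,0,-96,0,0,-25,0.4]])

```text
clock: 14.2
tool_pos: [0.5567, 0.2192, 0.1325]
eef_rot: [0.489, 0.872, 0.001, 0.001]
contact_force: [0.7, 0.0, -0.3]
opening: 0.597
finger_force: 0.0
```

```bash
python3 - <<'E'
from h import *
s=snap("wrist");save(s,"wrist3");P=cloud(s)
L=R.from_euler("z",-YAW,degrees=True).apply((P-LIP).reshape(-1,3)).reshape(P.shape)
go([.55,.257,.13],down(103.1))
hsv=cv2.cvtColor(s["frame"],cv2.COLOR_RGB2HSV);H,S,V=[hsv[...,i].astype(int) for i in range(3)]
near=(np.hypot(L[...,0]-.078,L[...,1]-.150)<.075)
for n,m in dict(bar=near&(abs(L[...,2]-.041)<.006),blue=near&(H>95)&(H<130)&(S>60),red=near&((H<8)|(H>172))&(S>90),green=near&(H>45)&(H<90)&(S>60),yel=near&(H>22)&(H<40)&(S>90)).items():
    if m.sum()<50: print(n,m.sum());continue
    k,l,st,c=cv2.connectedComponentsWithStats(m.astype(np.uint8));i=1+np.argmax(st[1:,4]);v,u=np.where(l==i)
    w=np.array([onz(s,a,b,.061 if n=="bar" else .024) for a,b in zip(u,v)])[:,:2].astype(np.float32)
    a=cv2.minAreaRect(w);print(n,st[i,4],"px",c[i].round(),np.round(a[0],4),np.round(a[1],4),round(a[2],1),np.median(P[l==i][:,2]).round(4))
m=(L[...,0]>.03)&(L[...,0]<.15)&(abs(L[...,1])<.06)&(abs(L[...,2]-.008)<.006);print("panel",m.sum(),np.percentile(L[m],[2,98],axis=0).round(4).tolist())
E
```

```text
t 14.25 tcp [0.5546 0.2272 0.1329] F [-0.2  5.4  0.7] open 0.604 ff 0.0 | shift [27.6 11.9  3.2] turn [ 6.000e-01 -7.000e-02 -7.098e+01]
bar 3570 px [353. 187.] [0.5509 0.2587] [0.0688 0.014 ] 12.9 0.0605
blue 906 px [380. 248.] [0.5904 0.2322] [0.0214 0.0208] 31.4 0.0297
red 864 px [332. 253.] [0.5667 0.2138] [0.0209 0.0205] 77.4 0.0297
green 1102 px [401. 115.] [0.5569 0.3049] [0.0209 0.0205] 31.4 0.0296
yel 1043 px [427. 160.] [0.584  0.2923] [0.0213 0.021 ] 77.4 0.0297
panel 9678 [[0.0572, -0.053, 0.0066], [0.1475, 0.0593, 0.0096]]
```

View pics/wrist3.png

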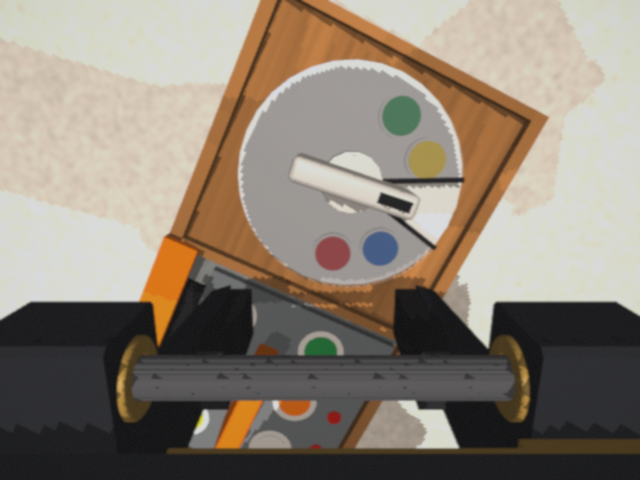

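The wrist picture shows the palette flat under the lip and the dial bar at (353,187), pointing between yellow (427,160) and blue (380,248). The bar has to turn by about -46.8 degrees.

>>> move_arm(motion=[[0,0,0,0,0,-10,0.4],[0,0,0,0,0,-20,0.4],[0,0,0,0,0,-30,0.4],[0,0,0,0,0,-40,0.4],[0,0,0,0,0,-50,0.4]])

```text
clock: 14.88
tool_pos: [0.5563, 0.2178, 0.1314]
eef_rot: [0.075, 0.997, 0.0, 0.001]
contact_force: [-0.8, 0.7, -0.1]
opening: 0.601
finger_force: 0.0
```

>>> move_arm(motion=[[0,0,0,0,0,-10,0.4],[0,0,0,0,0,-20,0.4],[0,0,0,0,0,-20,0.4],[0,0,0,0,0,-20,0.4]])

```text
clock: 15.38
tool_pos: [0.5563, 0.218, 0.1307]
eef_rot: [-0.095, 0.995, 0.0, 0.001]
contact_force: [0.1, 0.7, -1.0]
opening: 0.605
finger_force: 0.0
```

```bash
python3 -c "
from h import *
from plant import r
print(r.get_state()['q'].round(2))
go([.551,.2586,.085],down(102.9))"
```

```text
[ 0.08  1.   -1.03  1.72  1.    1.04  0.44]
t 15.38 tcp [0.5563 0.218  0.1307] F [ 0.1  0.7 -1. ] open 0.605 ff 0.0 | shift [-2.5 40.9 45.7] turn [ 0.01  0.09 -1.99]
```

>>> move_arm(motion=[[-1,20,15,0,0,-1,0.4],[-2.5,41,30,0,0,-2,0.4],[-2.5,41,45,0,0,-2,0.4],[-2.5,41,45,0,0,-2,0.4],[-2.5,41,45,0,0,-2,0.4]])

```text
clock: 16.0
tool_pos: [0.5512, 0.2578, 0.0853]
eef_rot: [-0.113, 0.994, -0.0, 0.001]
contact_force: [0.2, 0.8, -0.6]
opening: 0.598
finger_force: 0.0
```

```bash
python3 -c "
from h import *
go([.551,.2586,.041],down(102.9))"
```

```text
t 16.0 tcp [0.5512 0.2578 0.0853] F [ 0.2  0.8 -0.6] open 0.598 ff 0.0 | shift [ 0.   0.8 44.3] turn [-0.03  0.07  0.09]
```

>>> move_arm(motion=[[0,0.8,15,0,0,0,0.4],[0,0.8,30,0,0,0,0.4],[0,0.8,44,0,0,0,0.4],[0,0.8,44,0,0,0,0.6],[0,0.8,44,0,0,0,1]], newtons=15)

```text
clock: 16.62
tool_pos: [0.5505, 0.26, 0.0411]
eef_rot: [-0.114, 0.993, 0.0, 0.0]
contact_force: [-0.3, -0.3, 0.1]
opening: 0.394
finger_force: 0.0
```

>>> move_arm(motion=[[0,0,0,0,0,0,1],[0,0,0,0,0,0,1],[0,0,0,0,0,0,1],[0,0,0,0,0,0,1],[0,0,0,0,0,0,1]])

```text
clock: 17.25
tool_pos: [0.5513, 0.258, 0.0414]
eef_rot: [-0.114, 0.994, -0.001, 0.001]
contact_force: [0.3, -4.2, 6.3]
opening: 0.159
finger_force: 15.0
```

```bash
python3 -c "
from h import *
from plant import r
print(r.get_state()['q'].round(2))
go([.551,.2586,.041],down(102.9-46.8))"
```

```text
[-0.03  1.13 -0.95  1.72  1.13  0.95  0.34]
t 17.25 tcp [0.5513 0.258  0.0414] F [ 0.3 -4.2  6.3] open 0.159 ff 15.0 | shift [0.1 0.6 0.4] turn [-0.12  0.15 46.94]
```

>>> move_arm(motion=[[0,0,0,0,0,6,1],[0,0,0,0,0,13,1],[0,0,0,0,0,20,1],[0,0,0,0,0,27,1],[0,0,0,0,0,34,1]])

```text
clock: 17.88
tool_pos: [0.5513, 0.2588, 0.0414]
eef_rot: [0.184, 0.983, -0.0, 0.001]
contact_force: [1.0, -3.9, 4.0]
opening: 0.158
finger_force: 15.0
```

>>> move_arm(motion=[[0,0,0,0,0,6,1],[0,0,0,0,0,11,1],[0,0,0,0,0,13,1],[0,0,0,0,0,13,1],[0,0,0,0,0,13,1]])

```text
clock: 18.5
tool_pos: [0.5514, 0.259, 0.0414]
eef_rot: [0.291, 0.957, 0.0, 0.001]
contact_force: [1.9, -4.8, 5.5]
opening: 0.156
finger_force: 15.0
```

```bash
python3 - <<'E'
from h import *
go([.551,.2586,.041],down(102.9-46.8))
s=snap("wrist");save(s,"wrist4")
P=cloud(s);m=(P[...,2]>.055)&(P[...,2]<.067)&(np.hypot(P[...,0]-.551,P[...,1]-.2586)<.045)
q=P[m][:,:2].astype(np.float32);a=cv2.minAreaRect(q);print("bar",m.sum(),np.round(a[0],4),np.round(a[1],4),round(a[2],1))
E
```

```text
t 18.5 tcp [0.5514 0.259  0.0414] F [ 1.9 -4.8  5.5] open 0.156 ff 15.0 | shift [ 0.1 -0.6  0.4] turn [0.05 0.12 0.02]
bar 7900 [0.5483 0.2564] [0.0418 0.0683] 36.2
```

>>> move_arm(motion=[[0,0,0,0,0,0,0.5],[0,0,0,0,0,0,0.5],[0,0,0,0,0,0,0.5],[0,0,0,0,0,0,0.5],[0,0,0,0,0,0,0.5]])

```text
clock: 19.18
tool_pos: [0.5505, 0.2597, 0.041]
eef_rot: [0.291, 0.957, 0.0, 0.0]
contact_force: [0.2, 0.0, -0.0]
opening: 0.499
finger_force: 0.0
```

>>> move_arm(motion=[[0,0,-20,0,0,0,0.5],[0,0,-55,0,0,0,0.5],[0,0,-95,0,0,0,0.5],[0,-40,-125,0,0,0,0.5],[0,-40,-125,0,0,0,0.5]])

```text
clock: 19.8
tool_pos: [0.5283, 0.225, 0.1693]
eef_rot: [0.292, 0.956, 0.001, 0.002]
contact_force: [1.0, 0.1, 0.1]
opening: 0.5
finger_force: 0.0
```

```bash
python3 - <<'E'
from h import *
s=snap("wrist");save(s,"wrist5");P=cloud(s)
L=R.from_euler("z",-YAW,degrees=True).apply((P-LIP).reshape(-1,3)).reshape(P.shape)
hsv=cv2.cvtColor(s["frame"],cv2.COLOR_RGB2HSV);H,S,V=[hsv[...,i].astype(int) for i in range(3)]
near=(np.hypot(L[...,0]-.078,L[...,1]-.150)<.075)
for n,m in dict(bar=near&(abs(L[...,2]-.041)<.006),blue=near&(H>95)&(H<130)&(S>60)).items():
    if m.sum()<50: print(n,m.sum());continue
    k,l,st,c=cv2.connectedComponentsWithStats(m.astype(np.uint8));i=1+np.argmax(st[1:,4]);v,u=np.where(l==i)
    w=np.array([onz(s,a,b,.061 if n=="bar" else .024) for a,b in zip(u,v)])[:,:2].astype(np.float32)
    a=cv2.minAreaRect(w);print(n,st[i,4],"px",c[i].round(),np.round(a[0],4),np.round(a[1],4),round(a[2],1))
from plant import r;print(r.get_state()["tool_pos"],r.get_state()["contact_force"])
E
```

```text
bar 2411 px [387. 235.] [0.55   0.2582] [0.0143 0.0687] 56.0
blue 335 px [373. 291.] [0.5907 0.2275] [0.0215 0.0126] 6.0
[0.5286369  0.22589359 0.1680859 ] [-0.81510613  0.50820197 -0.54218019]
```

View pics/wrist5.png

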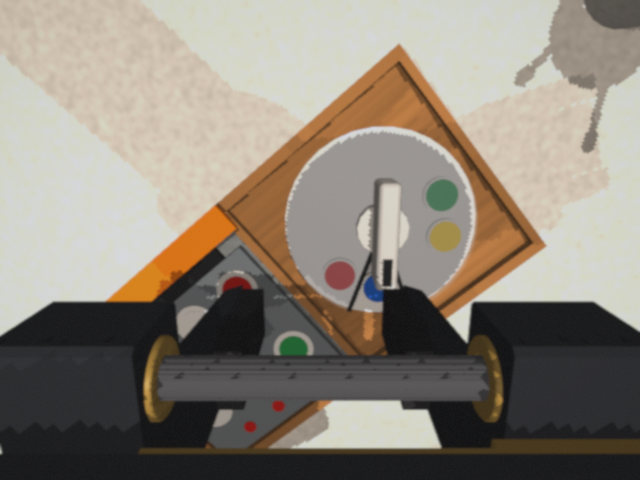

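The bar now points at -34.0 degrees and the blue pan lies at -33.9, seen under the opening at (373,291). The palette is flat under the lip and nothing touches the robot.

```bash
python3 -c "
from plant import finish_job
print(finish_job())"
```

```text
the job is handed in; nothing more can be done
None
```

The job is handed in, with no verdict returned: my last measurements have the palette flat and home under the lip, the dial's opening within about 0.1 degree of the blue pan, and the robot clear, and I never touched the other things on the table.

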